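Sort the full rivet tins from the empties by heft

TASK

Three closed metal tins stand among the things on the work table; some are full of rivets and some are nearly empty, which you can only tell by lifting them. Heft each one and stand the full, heavy tins upright in the bays of the plywood stock rack, one to a bay, and the nearly empty, light tins upright on the floor of the metal refill tray. Leave the pattern weight, the thread cone and the yellow bottle standing where they are.

Things in the scene. Friction and masses are not known exactly. Their poses are not given: they have to be found in the camera images.
- tin_a: Closed square rivet tin, bare metal, lid fixed on: 60 x 60 mm, 84 mm high, sides upright. The three look alike; which are full changes (one or two are). Weighs 0.5 to 0.8 kg full, 0.12 to 0.2 kg nearly empty; the contents may shift 2 mm. Starts upright on the table. Origin: centre of underside, z up, x and y square to its sides. In the middle; pattern weight 15 to 24 mm off its own +x side.
- tin_b: Closed square rivet tin, bare metal, lid fixed on: 60 x 60 mm, 84 mm high, sides upright. The three look alike; which are full changes (one or two are). Weighs 0.5 to 0.8 kg full, 0.12 to 0.2 kg nearly empty; the contents may shift 2 mm. Starts upright on the table. Origin: centre of underside, z up, x and y square to its sides. Back right; thread cone 13 to 19 mm off its own +y side.
- tin_c: Closed square rivet tin, bare metal, lid fixed on: 60 x 60 mm, 84 mm high, sides upright. The three look alike; which are full changes (one or two are). Weighs 0.5 to 0.8 kg full, 0.12 to 0.2 kg nearly empty; the contents may shift 2 mm. Starts upright on the table. Origin: centre of underside, z up, x and y square to its sides. Back left; yellow bottle 20 to 30 mm off its own +x side.
- stock_rack: Low plywood rack at the left, fixed: 170 mm along its own x, 90 mm along y. A 4 mm divider, 20 mm high, makes two bays, each 76 x 76 mm inside, centred 40 mm either side of the origin on its x axis; walls 24 mm high; floor 6 mm above the table. Origin: centre of its underside; z up.
- refill_tray: Metal tray on a plywood riser at the front right, fixed: 196 mm along its own x (about world y), 82 mm along y, no divider, 190 x 76 mm inside; floor 50 mm above the table, walls 11 mm above the floor. Two tins fit in line along x, 55 mm either side of the origin. Origin: centre of its underside at table height; z up. A fixed punch box, 62 mm high, is 10 mm behind it; its lid stands open at the box's far side, 215 mm high.
- pattern_weight: Leather-covered weight, loose, 61 x 61 mm, 54 mm high, 0.85 kg; to be left where it is. Origin: centre of its underside.
- thread_cone: Cream cone of thread, loose, 62 mm across at the foot, 98 mm high, standing upright; to be left where it is. Origin: centre of its underside.
- yellow_bottle: Yellow bottle, loose, 52 mm across, 170 mm high, standing upright; to be left where it is. Origin: centre of its underside.
There are look-alikes about, which are no part of the job. Leave any blue look-alike of the tin_b alone.

How it is judged:
By the outcome, as a careful person would: the job done as asked, in the order asked, and still so for the second after the job is handed in, with the robot touching nothing.
It also fails if it takes over 72 s, if anything falls off the work surface, if the arm or the gripper's body presses on something with over 40 N, if the wrist force passes 120 N, or if a joint passes its speed limit or range.

ROBOT

A 6-joint arm with a two-finger parallel gripper is mounted at the origin on a cart in front of the work surface, level with it; the furniture and walls round the work are solid. World frame = base frame: x ahead of the robot, y to its left, z up, the work surface at z = 0. Lengths are in m, angles in rad, forces in N, time in s.
With the tool pointing down it reaches from about 0.35 to 0.975 m from the base axis. Payload 7.1 kg.
Tool frame: the origin (TCP) lies on the centre line of the jaws, within the pads' length; the fingertips stand 22 mm ahead of it and the grasp point (between the pads) lies 3 mm ahead of it; z points along the fingers, y is the line along which they close (so a half turn about z gives the same grasp; the last joint's range is limited). The gripper opens to 88 mm and grips with 3 to 60 N. Pads are 20 mm wide; open, the fingers measure 115 mm over their backs; the gripper's body (75 mm by 178 mm) begins 61 mm behind the grasp point.
Start: joints at [1.126, 0.423, 1.63, -0, 1.089, -0.019], TCP at [0.258, 0.569, 0.245] pointing down, gripper open.
Joint ranges: [-3, 3], [-0.9, 2.11], [0.09, 2.58], [-1.31, 4.45], [0.11, 2.69], [-2.54, 2.54]. Speed limits (rad/s): [2.39, 2.39, 3.01, 3.14, 3.14, 3.14].

INTERFACE

Orientations are given as a 3x3 rotation matrix whose columns are the frame's x, y, z axes.
In Python, from station import bot gives the robot as it stands. The module is installed in compiled form; this text tells all that it offers.
- The arm moves only by the tool drive_tool, never from a script. Its arguments are lists of equal length, an entry for each row: "gripper": the finger opening in mm, from 0 to 87.8; "delta_pos": the shift along the tool's x, y, z in units of 40 mm (1.0 is 40 mm), a list of three; "rotation": the turn, a rotation vector about the tool's x, y, z in units of 8 degrees (1.0 is 8 degrees), a list of three. A call has exactly 10 rows; each row shifts and turns the commanded pose from where the row before left it, along the tool's axes as they then stand; what a row does not reach is not made up. A row lasts 1/10 s, in which the tool goes at most 50 mm and 8.59 degrees, less where a joint would pass 70% of its speed; a pose out of reach is approached as far as the arm can. A call is refused whole if a number of a shift passes 1 or a number of a turn 1, either way. A call with a gripper value outside its range is refused whole. The fingers move at their own pace and stop on an object; the grip force is fixed at half the most. Time passes only in rows, so rows that do not move let the fingers close, or fill a call up. It gives the time, the measured TCP pose, the force, the opening and the grip force at its end, in the units of the state.
- bot.get_state(): the state, without advancing time (a new reading comes with each control period).
- bot.snapshot(name): name is "scene" or "top" or "wrist"; returns the picture (384x512x3 uint8, red, green, blue); there is no depth.
- bot.camera_info(name): a dict with "fx", "fy", "cx", "cy" (pixels), "distortion" ([k1, k2, p1, p2, k3] as OpenCV has them; the pictures are not rectified), "origin" and "attitude" of the camera in the world; the wrist camera has in their place "T_tool_cam" (4x4, takes a point from camera to tool coordinates, whose origin is the TCP and whose axes are the flange's). Camera axes: x right, y down, z forward; pixel columns grow to the right and rows downward; lengths in m; the calibration is good to about 2 mm. A picture is of the moment at which its call begins: read the wrist's pose just before it. camera_info takes no time and is no camera call.
- bot.sign_off(): hands the job in; it is judged then, once.
The state is a dict: "time_s": time; "joint_pos": joint angles; "joint_velocities": joint speeds; "tau": joint torques, N m; "ee_pos": TCP position; "eef_rot": TCP orientation; "wrist_force": force on the tool from outside, world axes, zero at the start; "torque": the same for the moment, N m; "gripper_width": opening from 0.0 (shut) to 1.0 (fully open); "gripper_force": force on a finger pad.
Only numpy, scipy, OpenCV 4.12 (cv2) and the standard library are available. Lean on these libraries where they do the work, as an engineer would, in place of code of your own. Each camera call takes 0.05 s, during which the arm holds its last target. There are 200 camera calls.

## Working session

There is one attempt and no reset: what is moved stays moved. The work goes in short steps, Python scripts to look and compute and a tool call to move; the robot and the scene stay as the last step left them, time stands still between calls to the robot, and variables do not carry over. Pictures are saved under pics/ and viewed, at most 10 in all, crops included, and the job is handed in when it is done.

Besides the shell and the picture viewer there is one more tool, called after "Request:" as name(argument=value, ...), one argument or row to a line, values as JSON. drive_tool: Moves the arm, as the interface text tells. Its arguments: {"type":"object","properties":{"gripper":{"type":"array","items":{"type":"number"}},"delta_pos":{"type":"array","items":{"type":"array","items":{"type":"number"}}},"rotation":{"type":"array","items":{"type":"array","items":{"type":"number"}}}},"required":["gripper","delta_pos","rotation"]}

```bash
mkdir -p pics; cat > h.py <<'E'
import numpy as np, cv2
from station import bot
def snap(n,f):
    im=bot.snapshot(n); cv2.imwrite('pics/'+f,cv2.cvtColor(im,cv2.COLOR_RGB2BGR)); return im
def ray(n,px,z,st=None):
    c=bot.camera_info(n); K=np.array([[c['fx'],0,c['cx']],[0,c['fy'],c['cy']],[0,0,1.]])
    u=cv2.undistortPoints(np.array(px,float).reshape(-1,1,2),K,np.array(c['distortion'],float)).reshape(-1,2)
    d=np.c_[u,np.ones(len(u))]
    if n=='wrist':
        T=np.array(c['T_tool_cam']);Rt=np.array(st['eef_rot']);R=Rt@T[:3,:3];o=np.array(st['ee_pos'])+Rt@T[:3,3]
    else: R=np.array(c['attitude']);o=np.array(c['origin'])
    d=d@R.T
    return o+d*((z-o[2])/d[:,2])[:,None]
E
python3 - <<'E'
from h import *
a=snap('top','top.png');b=snap('scene','scene.png')
s=bot.get_state();print(s)
for n in('top','scene'):
    c=bot.camera_info(n);print(n,c)
print(bot.camera_info('wrist'))
E
```

```text
{'time_s': 0.1, 'joint_pos': array([ 1.12599009e+00,  4.23747716e-01,  1.63058104e+00, -4.45845908e-05,
        1.08858909e+00, -1.89882049e-02]), 'joint_velocities': array([ 1.31849583e-03, -1.84249926e-05, -9.94629901e-04,  2.21141427e-04,
       -9.99448383e-04, -1.07462048e-04]), 'tau': array([ 9.65103027e-04, -5.45611775e+01, -2.74322069e+01,  6.44786353e-02,
        1.86704641e-02,  6.13772755e-06]), 'ee_pos': array([0.25795141, 0.5687881 , 0.24400262]), 'eef_rot': array([[-9.10709690e-01,  4.13046698e-01, -5.34552959e-04],
       [ 4.13047043e-01,  9.10708882e-01, -1.21324469e-03],
       [-1.43045856e-05, -1.32570922e-03, -9.99999121e-01]]), 'wrist_force': array([-0.69143425,  0.16888226, -0.75279868]), 'torque': array([-0.00711373, -0.00791483,  0.01618352]), 'gripper_force': 0.0, 'gripper_width': 0.9996467777812251}
top {'fx': 489.5954485936372, 'fy': 489.5954485936372, 'cx': 261.1274952781806, 'cy': 186.7164952190647, 'distortion': array([0.02118279, 0.        , 0.        , 0.        , 0.        ]), 'origin': array([0.31380113, 0.19430496, 1.36663399]), 'attitude': array([
[... 391 characters left out ...]
), 'attitude': array([[-0.7974261 , -0.23887959,  0.55411926],
       [-0.60301512,  0.3489674 , -0.71735244],
       [-0.0220087 , -0.90617785, -0.42232372]])}
{'fx': 315.2169814855618, 'fy': 315.2169814855618, 'cx': 260.2093961814488, 'cy': 192.8692184697461, 'distortion': array([0.02055319, 0.        , 0.        , 0.        , 0.        ]), 'T_tool_cam': array([[ 9.86150451e-04, -9.60291292e-01, -2.78997601e-01,
         7.56578373e-02],
       [ 9.99998985e-01,  6.60114887e-04,  1.26254445e-03,
         1.00535232e-03],
       [-1.02823997e-03, -2.78998563e-01,  9.60290969e-01,
        -1.39377250e-01],
       [ 0.00000000e+00,  0.00000000e+00,  0.00000000e+00,
         1.00000000e+00]])}
```

View pics/top.png

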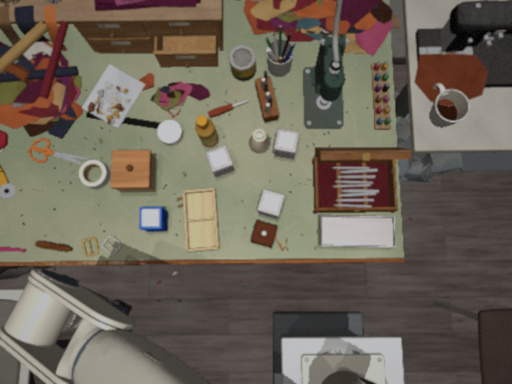

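View pics/scene.png

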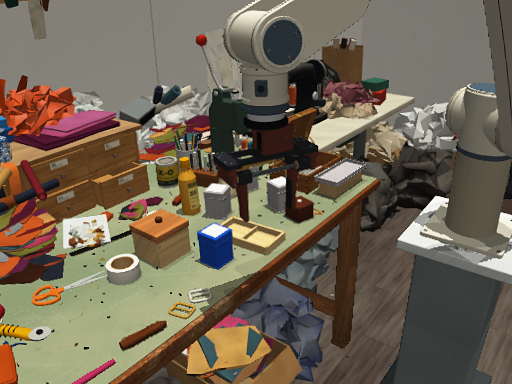

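The top view shows the tins: middle (270,203) with the dark weight at (264,233), back right (286,142) with the cone at (260,140), and back left (220,160) with the bottle at (206,128). The rack is at (201,220), the tray at (357,232). Things that could be mistaken for a tin: the blue look-alike at (152,218), white disc (170,132), can (242,62), tray (357,232). I choose the three bare-metal squares.

```bash
cat > m.py <<'E'
from h import *
im=cv2.imread('pics/top.png');hsv=cv2.cvtColor(im,cv2.COLOR_BGR2HSV)
def rect(c,z,mask,n='top',st=None):
    k,l=cv2.connectedComponents(mask)[:2]
    ys,xs=np.where(l==l[c[1],c[0]])
    cn=max(cv2.findContours((l==l[c[1],c[0]]).astype(np.uint8),0,1)[0],key=cv2.contourArea).reshape(-1,2)
    P=ray(n,cn,z,st)[:,:2]
    r=cv2.minAreaRect((P*1000).astype(np.float32));return r,len(xs),cn.min(0),cn.max(0)
E
python3 - <<'E'
from m import *
for c in((270,203),(286,140),(219,158),(345,232),(192,210),(264,233),(152,218)): print(c,hsv[c[1]-6:c[1]+14:3,c[0]].tolist())
m=((hsv[...,2]>165)&(hsv[...,1]<40)).astype(np.uint8)
for n,c,z in(('a',(270,203),.084),('b',(286,138),.084),('c',(219,156),.084),('tray',(345,232),.055)): print(n,rect(c,z,m))
cr=cv2.resize(im[100:270,140:410],None,fx=2.9,fy=2.9,interpolation=2);cv2.imwrite('pics/crop.png',cr)
E
```

```text
(270, 203) [[110, 4, 197], [113, 5, 197], [110, 4, 196], [110, 4, 197], [113, 5, 196], [8, 6, 185], [0, 10, 77]]
(286, 140) [[105, 5, 197], [110, 4, 195], [110, 4, 196], [110, 4, 196], [110, 4, 196], [10, 8, 184], [0, 9, 85]]
(219, 158) [[110, 4, 196], [120, 4, 197], [110, 4, 196], [120, 4, 197], [110, 4, 197], [0, 5, 187], [173, 10, 105]]
(345, 232) [[4, 9, 192], [12, 7, 192], [6, 7, 193], [6, 7, 193], [8, 5, 193], [30, 1, 193], [10, 4, 190]]
(192, 210) [[22, 73, 192], [23, 68, 192], [23, 70, 192], [22, 69, 193], [24, 67, 193], [22, 77, 180], [24, 71, 182]]
(264, 233) [[8, 162, 93], [9, 52, 117], [40, 4, 196], [7, 87, 100], [9, 174, 91], [9, 173, 90], [19, 84, 73]]
(152, 218) [[100, 4, 196], [105, 5, 196], [105, 5, 196], [110, 4, 196], [105, 3, 196], [110, 129, 186], [111, 182, 80]]
a (((505.1472473144531, 183.91827392578125), (56.28578186035156, 56.50502395629883), 73.39057922363281), 449, array([258, 190], dtype=int32), array([283, 214], dtype=int32))
b (((673.7080688476562, 139.95556640625), (55.024539947509766, 54.70158004760742), 79.47085571289062), 395, array([275, 130], dtype=int32), array([297, 151], dtype=int32))
c (((626.9368286132812, 322.6877136230469), (55.56470489501953, 56.1776123046875), 20.4874267578125), 405, array([207, 146], dtype=int32), array([231, 170], dtype=int32))
tray (((429.8564453125, -45.9500732421875), (186.823486328125, 79.26947021484375), 88.52314758300781), 1982, array([322, 216], dtype=int32), array([392, 246], dtype=int32))
```

View pics/crop.png

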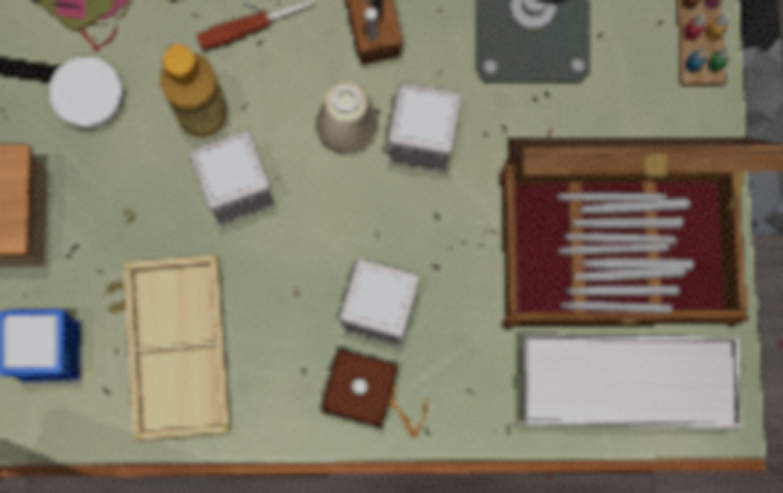

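The close crop confirms the choice: three bare tins with their neighbours (weight below a, cone left of b, bottle up-left of c). The blue one at lower left is the look-alike.

```bash
cat > plan.py <<'E'
from h import *
def plan(x,y,z,yaw,s=None,near=None):
    s=s or bot.get_state();R=s['eef_rot'];p=s['ee_pos']
    cur=np.degrees(np.arctan2(R[1,0],R[0,0]));d=(yaw-cur+180)%360-180
    a=np.radians(yaw);X=np.array([np.cos(a),np.sin(a),0]);Y=np.array([np.sin(a),-np.cos(a),0])
    D=np.array([x,y,z])-p
    print('pos',p.round(4),'yaw',cur.round(2),'| turn z units',(-d/8).round(3),'| after turn shift units xyz',np.round([D@X/.04,D@Y/.04,-D[2]/.04],3),'F',s['wrist_force'].round(2),'w',round(s['gripper_width']*87.8,1),'t',round(s['time_s'],2),'tilt',R[:2,2].round(4),'q6',s['joint_pos'][5].round(2))
E
python3 - <<'E'
from m import *
from plan import plan
m=((hsv[...,2]>140)&(hsv[...,1]>45)&(hsv[...,1]<130)&(hsv[...,0]>16)&(hsv[...,0]<29)).astype(np.uint8)
m=cv2.morphologyEx(m,cv2.MORPH_OPEN,np.ones((3,3)))
print(rect((192,210),.024,m))
m=cv2.inRange(hsv,(0,130,50),(14,255,130)); print('weight',rect((264,240),.054,m))
plan(.505,.184,.200,163.4)
E
```

```text
(((468.71649169921875, 379.5553894042969), (173.28346252441406, 92.61736297607422), 4.4107985496521), 2068, array([182, 188], dtype=int32), array([218, 251], dtype=int32))
weight (((425.0888366699219, 203.085205078125), (57.42536163330078, 56.58448028564453), 73.62372589111328), 397, array([252, 221], dtype=int32), array([275, 246], dtype=int32))
pos [0.258  0.5688 0.244 ] yaw 155.6 | turn z units -0.975 | after turn shift units xyz [-8.667 -7.454  1.1  ] F [-0.69  0.17 -0.75] w 87.8 t 0.1 tilt [-0.0005 -0.0012] q6 -0.02
```

Request:
drive_tool(
  gripper=[87.8,87.8,87.8,87.8,87.8,87.8,87.8,87.8,87.8,87.8],
  delta_pos=[
    [0,0,0.5],
    [-0.93,-0.8,0.06],
    [-0.93,-0.8,0.06],
    [-0.93,-0.8,0.06],
    [-0.93,-0.8,0.06],
    [-0.93,-0.8,0.06],
    [-0.93,-0.8,0.06],
    [-0.93,-0.8,0.06],
    [-0.93,-0.8,0.06],
    [-0.6,-0.5,0],
  ],
  rotation=[
    [0,0,-0.97],
    [0,0,0],
    [0,0,0],
    [0,0,0],
    [0,0,0],
    [0,0,0],
    [0,0,0],
    [0,0,0],
    [0,0,0],
    [0,0,0],
  ],
)

```text
time_s: 1.1
ee_pos: [0.4881, 0.2099, 0.205]
eef_rot: [[-0.958, 0.288, -0.001], [0.288, 0.958, -0.001], [0.0, -0.001, -1.0]]
wrist_force: [1.5, 0.4, 0.3]
gripper_width: 0.996
gripper_force: 0.0
```

```bash
python3 - <<'E'
from m import *
from plan import plan
st=bot.get_state();plan(.505,.184,.063,163.4,st)
im=snap('wrist','w1.png')
E
```

```text
pos [0.4881 0.2099 0.205 ] yaw 163.27 | turn z units -0.017 | after turn shift units xyz [-0.589 -0.499  3.55 ] F [1.54 0.41 0.33] w 87.5 t 1.1 tilt [-0.0007 -0.0007] q6 -0.89
```

View pics/w1.png

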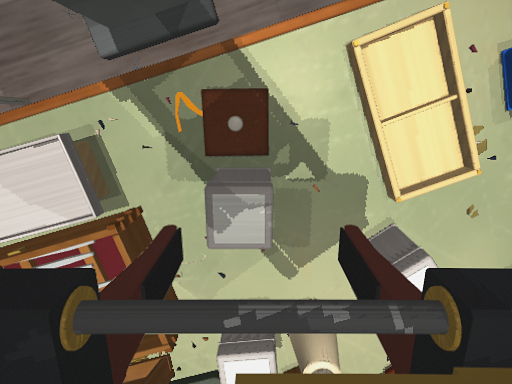

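The wrist picture shows tin_a's top with corners about (207,187), (271,187), (272,248), (208,248), and the dark weight on its near side at (235,122). The rack's outer corners are at (352,43), (446,4), (480,172), (399,201).

```bash
python3 - <<'E'
from m import *
st=bot.get_state()
P=ray('wrist',[(207,187),(271,187),(272,248),(208,248)],.084,st);print(P.round(4)[:,:2],P.mean(0))
P=ray('wrist',[(352,43),(446,4),(480,172),(399,201)],.024,st);print(P.round(4)[:,:2],P.mean(0))
d=P[2]-P[1]+P[3]-P[0];print(np.degrees(np.arctan2(d[1],d[0])))
im=cv2.imread('pics/w1.png');hsv=cv2.cvtColor(im,cv2.COLOR_BGR2HSV)
m=cv2.inRange(hsv,(16,45,140),(29,150,255));print(rect((400,60),.024,m,'wrist',st))
E
```

```text
[[0.4726 0.1667]
 [0.4884 0.2191]
 [0.5437 0.204 ]
 [0.5269 0.1485]] [0.50789751 0.18455912 0.084     ]
[[0.3936 0.3266]
 [0.3873 0.4127]
 [0.5512 0.4268]
 [0.5586 0.3424]] [0.47267204 0.37710253 0.024     ]
5.1990776196564905
(((471.70361328125, 382.0815124511719), (169.70460510253906, 99.58737182617188), 4.507660865783691), 14776, array([352,   0], dtype=int32), array([486, 202], dtype=int32))
```

Request:
drive_tool(
  gripper=[87.8,87.8,87.8,87.8,87.8,87.8,87.8,87.8,87.8,87.8],
  delta_pos=[
    [-0.3,-0.25,0.3],
    [-0.28,-0.25,0.3],
    [0,0,0],
    [0,0,0],
    [0,0,0],
    [0,0,0],
    [0,0,0],
    [0,0,0],
    [0,0,0],
    [0,0,0],
  ],
  rotation=[
    [0,0,0],
    [0,0,0],
    [0,0,0],
    [0,0,0],
    [0,0,0],
    [0,0,0],
    [0,0,0],
    [0,0,0],
    [0,0,0],
    [0,0,0],
  ],
)

```text
time_s: 2.15
ee_pos: [0.5037, 0.187, 0.1816]
eef_rot: [[-0.958, 0.286, 0.0], [0.286, 0.958, 0.0], [-0.0, 0.0, -1.0]]
wrist_force: [-0.9, -0.5, -0.1]
gripper_width: 0.995
gripper_force: 0.0
```

```bash
python3 -c "
from plan import *
plan(.505,.184,.063,163.4)"
```

```text
pos [0.5037 0.187  0.1816] yaw 163.37 | turn z units -0.003 | after turn shift units xyz [-0.051 -0.062  2.965] F [-0.88 -0.45 -0.12] w 87.3 t 2.15 tilt [0.0002 0.0001] q6 -0.95
```

Request:
drive_tool(
  gripper=[87.8,87.8,87.8,87.8,87.8,50,50,50,50,50],
  delta_pos=[
    [-0.09,-0.06,0.7],
    [0,0,0.8],
    [0,0,0.8],
    [0,0,0.65],
    [0,0,0],
    [0,0,0],
    [0,0,0],
    [0,0,0],
    [0,0,0],
    [0,0,0],
  ],
  rotation=[
    [0,0,0],
    [0,0,0],
    [0,0,0],
    [0,0,0],
    [0,0,0],
    [0,0,0],
    [0,0,0],
    [0,0,0],
    [0,0,0],
    [0,0,0],
  ],
)

```text
time_s: 3.15
ee_pos: [0.5073, 0.1838, 0.0647]
eef_rot: [[-0.958, 0.286, 0.002], [0.286, 0.958, 0.001], [-0.002, 0.001, -1.0]]
wrist_force: [-0.3, 0.1, 6.5]
gripper_width: 0.68
gripper_force: 30.0
```

Request:
drive_tool(
  gripper=[50,50,50,50,50,50,50,50,50,50],
  delta_pos=[
    [0,0,0],
    [0,0,-0.2],
    [0,0,-0.3],
    [0,0,-0.6],
    [0,0,-0.6],
    [0,0,-0.6],
    [0,0,0],
    [0,0,0],
    [0,0,0],
    [0,0,0],
  ],
  rotation=[
    [0,0,0],
    [0,0,0],
    [0,0,0],
    [0,0,0],
    [0,0,0],
    [0,0,0],
    [0,0,0],
    [0,0,0],
    [0,0,0],
    [0,0,0],
  ],
)

```text
time_s: 4.15
ee_pos: [0.5057, 0.1833, 0.1543]
eef_rot: [[-0.958, 0.286, -0.002], [0.286, 0.958, -0.001], [0.002, -0.001, -1.0]]
wrist_force: [0.2, 0.3, -1.9]
gripper_width: 0.685
gripper_force: 30.0
```

```bash
python3 -c "
from plan import *
plan(.430,-.100,.20,178.5)
a=np.radians(4.6)
for k in(-.04,.04):plan(.471+k*np.cos(a),.379+k*np.sin(a),.16,184.6)"
```

```text
pos [0.5057 0.1833 0.1543] yaw 163.36 | turn z units -1.892 | after turn shift units xyz [ 1.707 -7.129 -1.142] F [ 0.18  0.34 -1.89] w 60.2 t 4.15 tilt [-0.0021 -0.0007] q6 -0.95
pos [0.5057 0.1833 0.1543] yaw 163.36 | turn z units -2.655 | after turn shift units xyz [ 1.473  4.947 -0.142] F [ 0.18  0.34 -1.89] w 60.2 t 4.15 tilt [-0.0021 -0.0007] q6 -0.95
pos [0.5057 0.1833 0.1543] yaw 163.36 | turn z units -2.655 | after turn shift units xyz [-0.527  4.947 -0.142] F [ 0.18  0.34 -1.89] w 60.2 t 4.15 tilt [-0.0021 -0.0007] q6 -0.95
```

tin_a is light (−1.9 N), so it goes to the tray.

Request:
drive_tool(
  gripper=[50,50,50,50,50,50,50,50,50,50],
  delta_pos=[
    [0,0,-0.2],
    [0,0,-0.2],
    [0.12,-0.5,0],
    [0.22,-0.9,0],
    [0.22,-0.9,0],
    [0.22,-0.9,0],
    [0.22,-0.9,0],
    [0.22,-0.9,0],
    [0.22,-0.9,0],
    [0.22,-0.9,0],
  ],
  rotation=[
    [0,0,-0.95],
    [0,0,-0.94],
    [0,0,0],
    [0,0,0],
    [0,0,0],
    [0,0,0],
    [0,0,0],
    [0,0,0],
    [0,0,0],
    [0,0,0],
  ],
)

```text
time_s: 5.15
ee_pos: [0.4319, -0.0878, 0.1708]
eef_rot: [[-1.0, 0.026, -0.001], [0.026, 1.0, 0.0], [0.001, 0.0, -1.0]]
wrist_force: [1.4, -0.7, -1.1]
gripper_width: 0.683
gripper_force: 30.0
```

```bash
python3 - <<'E'
from plan import *
q=np.array([(519,333),(739,333),(741,428),(520,428)])/2.9+[140,100]-.33
P=ray('top',q,.061);print(P.round(4)[:,:2],P.mean(0))
s=bot.get_state();plan(.430,-.100,.116,178.5,s)
snap('wrist','w2.png')
E
```

```text
[[ 0.4735  0.0556]
 [ 0.4717 -0.1464]
 [ 0.3848 -0.1432]
 [ 0.3864  0.0573]] [ 0.42908591 -0.04414666  0.061     ]
pos [ 0.4319 -0.0878  0.1708] yaw 178.49 | turn z units -0.001 | after turn shift units xyz [ 0.04  -0.306  1.369] F [ 1.41 -0.68 -1.14] w 60.0 t 5.15 tilt [-0.0014  0.0003] q6 -1.77
```

View pics/w2.png

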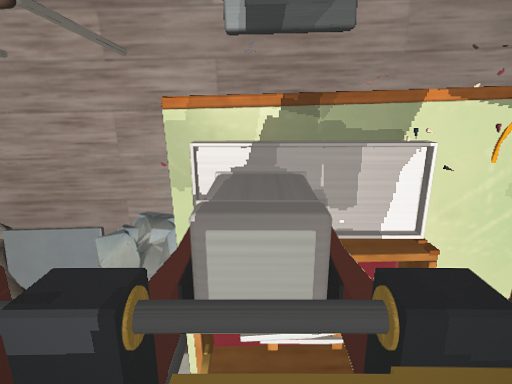

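The wrist picture shows the tray rim: near corners (191,142) and (437,142), far corner (428,238). The tin hangs straight in the jaws.

```bash
python3 - <<'E'
from plan import *
s=bot.get_state()
P=ray('wrist',[(191,142),(437,142),(428,238)],.061,s);print(P.round(4)[:,:2],((P[0]+P[2])/2).round(4),np.linalg.norm(P[0]-P[1]),np.linalg.norm(P[2]-P[1]))
plan(.430,-.100,.116,178.5,s)
E
```

```text
[[ 0.3846 -0.1436]
 [ 0.3899  0.0487]
 [ 0.4714  0.0516]] [ 0.428 -0.046  0.061] 0.19241321390506136 0.08155091132268562
pos [ 0.4307 -0.0912  0.1707] yaw 178.45 | turn z units -0.007 | after turn shift units xyz [ 0.012 -0.22   1.366] F [-1.29 -1.68 -1.87] w 59.6 t 5.2 tilt [-0.0025 -0.0012] q6 -1.78
```

Request:
drive_tool(
  gripper=[50,50,50,50,50,50,50,50,50,50],
  delta_pos=[
    [0.04,-0.28,0.2],
    [0,0,0.4],
    [0,0,0.3],
    [0,0,0.2],
    [0,0,0.1],
    [0,0,0.08],
    [0,0,0],
    [0,0,0],
    [0,0,0],
    [0,0,0],
  ],
  rotation=[
    [0,0,0],
    [0,0,0],
    [0,0,0],
    [0,0,0],
    [0,0,0],
    [0,0,0],
    [0,0,0],
    [0,0,0],
    [0,0,0],
    [0,0,0],
  ],
)

```text
time_s: 6.2
ee_pos: [0.4313, -0.0978, 0.1206]
eef_rot: [[-1.0, 0.026, 0.001], [0.026, 1.0, -0.0], [-0.001, -0.0, -1.0]]
wrist_force: [0.2, -0.1, -1.0]
gripper_width: 0.678
gripper_force: 30.0
```

```bash
python3 - <<'E'
from plan import *
plan(.429,-.100,.115,178.5)
E
```

```text
pos [ 0.4313 -0.0978  0.1206] yaw 178.48 | turn z units -0.002 | after turn shift units xyz [ 0.056 -0.056  0.141] F [ 0.19 -0.1  -0.98] w 59.5 t 6.2 tilt [ 0.0008 -0.0002] q6 -1.79
```

Request:
drive_tool(
  gripper=[50,50,50,50,87,87,87,87,87,87],
  delta_pos=[
    [0.04,-0.04,0.08],
    [0,0,0.05],
    [0,0,0.02],
    [0,0,0],
    [0,0,0],
    [0,0,0],
    [0,0,0],
    [0,0,0],
    [0,0,-0.5],
    [0,0,-0.9],
  ],
  rotation=[
    [0,0,0],
    [0,0,0],
    [0,0,0],
    [0,0,0],
    [0,0,0],
    [0,0,0],
    [0,0,0],
    [0,0,0],
    [0,0,0],
    [0,0,0],
  ],
)

```text
time_s: 7.2
ee_pos: [0.4278, -0.0989, 0.1691]
eef_rot: [[-1.0, 0.026, -0.005], [0.026, 1.0, 0.001], [0.005, 0.001, -1.0]]
wrist_force: [0.5, -0.5, -0.5]
gripper_width: 0.988
gripper_force: 0.0
```

```bash
python3 - <<'E'
from plan import *
plan(.674,.140,.20,79.5)
plan(.627,.3225,.20,200.5)
E
```

```text
pos [ 0.4278 -0.0989  0.1691] yaw 178.48 | turn z units 12.373 | after turn shift units xyz [ 6.994  4.965 -0.772] F [ 0.55 -0.5  -0.52] w 86.8 t 7.2 tilt [-0.0051  0.0014] q6 -1.8
pos [ 0.4278 -0.0989  0.1691] yaw 178.48 | turn z units -2.752 | after turn shift units xyz [-8.355  8.123 -0.772] F [ 0.55 -0.5  -0.52] w 86.8 t 7.2 tilt [-0.0051  0.0014] q6 -1.8
```

Request:
drive_tool(
  gripper=[87,87,87,87,87,87,87,87,87,87],
  delta_pos=[
    [0,0,-0.4],
    [0,0,-0.3],
    [0,0,-0.1],
    [-0.6,0.58,0],
    [-0.85,0.83,0],
    [-0.85,0.83,0],
    [-0.85,0.83,0],
    [-0.85,0.83,0],
    [-0.85,0.83,0],
    [-0.85,0.83,0],
  ],
  rotation=[
    [0,0,-0.92],
    [0,0,-0.92],
    [0,0,-0.91],
    [0,0,0],
    [0,0,0],
    [0,0,0],
    [0,0,0],
    [0,0,0],
    [0,0,0],
    [0,0,0],
  ],
)

```text
time_s: 8.2
ee_pos: [0.5656, 0.1908, 0.2021]
eef_rot: [[-0.937, -0.35, -0.0], [-0.35, 0.937, -0.0], [0.0, -0.0, -1.0]]
wrist_force: [0.3, -0.1, 0.5]
gripper_width: 0.991
gripper_force: 0.0
```

Request:
drive_tool(
  gripper=[87,87,87,87,87,87,87,87,87,87],
  delta_pos=[
    [-0.8,0.78,0],
    [-0.7,0.68,0],
    [-0.3,0.3,0],
    [0,0,0],
    [0,0,0],
    [0,0,0],
    [0,0,0],
    [0,0,0],
    [0,0,0],
    [0,0,0],
  ],
  rotation=[
    [0,0,0],
    [0,0,0],
    [0,0,0],
    [0,0,0],
    [0,0,0],
    [0,0,0],
    [0,0,0],
    [0,0,0],
    [0,0,0],
    [0,0,0],
  ],
)

```text
time_s: 9.2
ee_pos: [0.608, 0.2796, 0.2024]
eef_rot: [[-0.937, -0.35, 0.0], [-0.35, 0.937, 0.0], [-0.0, -0.0, -1.0]]
wrist_force: [-0.0, 0.9, 0.2]
gripper_width: 0.993
gripper_force: 0.0
```

```bash
python3 - <<'E'
from plan import *
s=bot.get_state();plan(.627,.3225,.063,200.5,s)
snap('wrist','w3.png')
E
```

```text
pos [0.608  0.2796 0.2024] yaw -159.54 | turn z units -0.005 | after turn shift units xyz [-0.82   0.838  3.486] F [-0.02  0.95  0.24] w 87.1 t 9.2 tilt [0.0001 0.    ] q6 -1.51
```

View pics/w3.png

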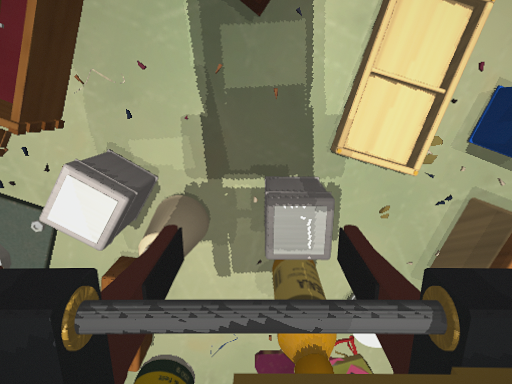

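The picture shows tin_c's top at (268,196), (332,196), (331,259), (268,259), with the bottle just behind it at (300,290). tin_b's top is at (68,163), (126,188), (100,250), (40,222), with the cone right beside it at (178,222).

```bash
python3 - <<'E'
from plan import *
s=bot.get_state()
for q in([(268,196),(332,196),(331,259),(268,259)],[(68,163),(126,188),(100,250),(40,222)]):
    P=ray('wrist',q,.084,s);d=P[1]-P[0]+P[2]-P[3];print(P.mean(0).round(4),np.degrees(np.arctan2(d[1],d[0])),[np.linalg.norm(P[i]-P[i-1]).round(4) for i in range(4)])
plan(.628,.322,.063,200.5,s)
E
```

```text
[0.6261 0.3241 0.084 ] 110.53818103301585 [np.float64(0.0597), np.float64(0.0546), np.float64(0.0597), np.float64(0.0571)]
[0.6724 0.1427 0.084 ] 82.93713823456324 [np.float64(0.0613), np.float64(0.0495), np.float64(0.0647), np.float64(0.0546)]
pos [0.608  0.2798 0.2024] yaw -159.53 | turn z units -0.004 | after turn shift units xyz [-0.838  0.814  3.486] F [-0.04  0.18 -0.3 ] w 86.6 t 9.25 tilt [0.0001 0.0001] q6 -1.51
```

Request:
drive_tool(
  gripper=[87,87,87,87,87,87,87,87,87,87],
  delta_pos=[
    [-0.4,0.42,0],
    [-0.4,0.41,0],
    [0,0,0.2],
    [0,0,0.5],
    [0,0,0.7],
    [0,0,0.7],
    [0,0,0.7],
    [0,0,0.45],
    [0,0,0.2],
    [0,0,0],
  ],
  rotation=[
    [0,0,0],
    [0,0,0],
    [0,0,0],
    [0,0,0],
    [0,0,0],
    [0,0,0],
    [0,0,0],
    [0,0,0],
    [0,0,0],
    [0,0,0],
  ],
)

```text
time_s: 10.25
ee_pos: [0.6257, 0.3217, 0.0632]
eef_rot: [[-0.937, -0.35, -0.002], [-0.35, 0.937, -0.001], [0.002, -0.0, -1.0]]
wrist_force: [-0.3, 0.2, 0.8]
gripper_width: 0.99
gripper_force: 0.0
```

Request:
drive_tool(
  gripper=[50,50,50,50,50,50,50,50,50,50],
  delta_pos=[
    [0,0,0],
    [0,0,0],
    [0,0,0],
    [0,0,0],
    [0,0,0],
    [0,0,0],
    [0,0,-0.2],
    [0,0,-0.3],
    [0,0,-0.6],
    [0,0,-0.6],
  ],
  rotation=[
    [0,0,0],
    [0,0,0],
    [0,0,0],
    [0,0,0],
    [0,0,0],
    [0,0,0],
    [0,0,0],
    [0,0,0],
    [0,0,0],
    [0,0,0],
  ],
)

```text
time_s: 11.25
ee_pos: [0.626, 0.322, 0.1331]
eef_rot: [[-0.937, -0.35, -0.001], [-0.35, 0.937, -0.001], [0.001, -0.0, -1.0]]
wrist_force: [1.2, 0.1, -1.4]
gripper_width: 0.688
gripper_force: 30.0
```

Request:
drive_tool(
  gripper=[50,50,50,50,50,50,50,50,50,50],
  delta_pos=[
    [0,0,-0.7],
    [0,0,-0.7],
    [0,0,-0.4],
    [0,0,0],
    [0,0,0],
    [0,0,0],
    [0,0,0],
    [0,0,0],
    [0,0,0],
    [0,0,0],
  ],
  rotation=[
    [0,0,0],
    [0,0,0],
    [0,0,0],
    [0,0,0],
    [0,0,0],
    [0,0,0],
    [0,0,0],
    [0,0,0],
    [0,0,0],
    [0,0,0],
  ],
)

```text
time_s: 12.25
ee_pos: [0.6263, 0.3222, 0.2039]
eef_rot: [[-0.937, -0.35, -0.0], [-0.35, 0.937, -0.0], [0.0, -0.0, -1.0]]
wrist_force: [-0.0, -0.3, -1.2]
gripper_width: 0.683
gripper_force: 30.0
```

```bash
python3 -c "
from plan import *
a=np.radians(4.6)
plan(.429,.010,.18,178.5)
for k in(-.04,.04):plan(.471+k*np.cos(a),.379+k*np.sin(a),.12,184.6)"
```

```text
pos [0.6263 0.3222 0.2039] yaw -159.52 | turn z units 2.748 | after turn shift units xyz [ 4.726 -7.932  0.598] F [-0.04 -0.28 -1.23] w 60.0 t 12.25 tilt [-0.0004 -0.0002] q6 -1.47
pos [0.6263 0.3222 0.2039] yaw -159.52 | turn z units 1.985 | after turn shift units xyz [4.755 1.726 2.098] F [-0.04 -0.28 -1.23] w 60.0 t 12.25 tilt [-0.0004 -0.0002] q6 -1.47
pos [0.6263 0.3222 0.2039] yaw -159.52 | turn z units 1.985 | after turn shift units xyz [2.755 1.726 2.098] F [-0.04 -0.28 -1.23] w 60.0 t 12.25 tilt [-0.0004 -0.0002] q6 -1.47
```

tin_c is light too (−1.2 N), so it goes to the tray's other place.

Request:
drive_tool(
  gripper=[50,50,50,50,50,50,50,50,50,50],
  delta_pos=[
    [0,0,0],
    [0,0,0],
    [0,0,0],
    [0.3,-0.5,0],
    [0.53,-0.88,0],
    [0.53,-0.88,0],
    [0.53,-0.88,0],
    [0.53,-0.88,0],
    [0.53,-0.88,0],
    [0.53,-0.88,0],
  ],
  rotation=[
    [0,0,0.92],
    [0,0,0.92],
    [0,0,0.91],
    [0,0,0],
    [0,0,0],
    [0,0,0],
    [0,0,0],
    [0,0,0],
    [0,0,0],
    [0,0,0],
  ],
)

```text
time_s: 13.25
ee_pos: [0.4802, 0.0937, 0.2045]
eef_rot: [[-1.0, 0.026, 0.001], [0.026, 1.0, 0.0], [-0.001, 0.0, -1.0]]
wrist_force: [0.6, -0.3, -1.1]
gripper_width: 0.684
gripper_force: 30.0
```

Request:
drive_tool(
  gripper=[50,50,50,50,50,50,50,50,50,50],
  delta_pos=[
    [0.53,-0.88,0],
    [0.4,-0.7,0],
    [0.2,-0.35,0],
    [0,0,0.2],
    [0,0,0.2],
    [0,0,0],
    [0,0,0],
    [0,0,0],
    [0,0,0],
    [0,0,0],
  ],
  rotation=[
    [0,0,0],
    [0,0,0],
    [0,0,0],
    [0,0,0],
    [0,0,0],
    [0,0,0],
    [0,0,0],
    [0,0,0],
    [0,0,0],
    [0,0,0],
  ],
)

```text
time_s: 14.25
ee_pos: [0.4341, 0.0191, 0.1884]
eef_rot: [[-1.0, 0.026, 0.0], [0.026, 1.0, 0.0], [-0.0, 0.0, -1.0]]
wrist_force: [-0.2, 0.4, -1.4]
gripper_width: 0.68
gripper_force: 30.0
```

```bash
python3 -c "
from plan import *
plan(.428,.011,.115,178.5)"
```

```text
pos [0.4341 0.0191 0.1884] yaw 178.51 | turn z units 0.001 | after turn shift units xyz [ 0.146 -0.205  1.835] F [-0.2   0.38 -1.39] w 59.7 t 14.25 tilt [0.0003 0.    ] q6 -1.53
```

Request:
drive_tool(
  gripper=[50,50,50,50,50,50,50,50,50,50],
  delta_pos=[
    [0.15,-0.2,0.1],
    [0,0,0.4],
    [0,0,0.5],
    [0,0,0.4],
    [0,0,0.25],
    [0,0,0.1],
    [0,0,0.07],
    [0,0,0.05],
    [0,0,0],
    [0,0,0],
  ],
  rotation=[
    [0,0,0],
    [0,0,0],
    [0,0,0],
    [0,0,0],
    [0,0,0],
    [0,0,0],
    [0,0,0],
    [0,0,0],
    [0,0,0],
    [0,0,0],
  ],
)

```text
time_s: 15.25
ee_pos: [0.4277, 0.0108, 0.1151]
eef_rot: [[-1.0, 0.027, 0.001], [0.027, 1.0, -0.0], [-0.001, -0.0, -1.0]]
wrist_force: [-6.6, -1.4, 17.3]
gripper_width: 0.682
gripper_force: 30.0
```

Request:
drive_tool(
  gripper=[87,87,87,87,87,87,87,87,87,87],
  delta_pos=[
    [0,0,0],
    [0,0,0],
    [0,0,0],
    [0,0,0],
    [0,0,-0.3],
    [0,0,-0.7],
    [0,0,-0.8],
    [0,0,-0.8],
    [0,0,0],
    [0,0,0],
  ],
  rotation=[
    [0,0,0],
    [0,0,0],
    [0,0,0],
    [0,0,0],
    [0,0,0],
    [0,0,0],
    [0,0,0],
    [0,0,0],
    [0,0,0.9],
    [0,0,0.9],
  ],
)

```text
time_s: 16.25
ee_pos: [0.4283, 0.011, 0.2186]
eef_rot: [[-0.96, 0.279, 0.003], [0.279, 0.96, -0.0], [-0.003, 0.001, -1.0]]
wrist_force: [0.4, -0.5, -0.0]
gripper_width: 0.989
gripper_force: 0.0
```

```bash
python3 -c "
from plan import *
plan(.673,.141,.20,79.5)"
```

```text
pos [0.4283 0.011  0.2186] yaw 163.8 | turn z units 10.538 | after turn shift units xyz [4.31  5.423 0.465] F [ 0.39 -0.47 -0.01] w 86.9 t 16.25 tilt [ 0.0026 -0.    ] q6 -1.29
```

Request:
drive_tool(
  gripper=[87.8,87.8,87.8,87.8,87.8,87.8,87.8,87.8,87.8,87.8],
  delta_pos=[
    [0,0,-0.3],
    [0,0,-0.2],
    [0,0,0],
    [0,0,0],
    [0,0,0],
    [0,0,0],
    [0,0,0],
    [0,0,0],
    [0,0,0],
    [0,0,0],
  ],
  rotation=[
    [0,0,1],
    [0,0,1],
    [0,0,1],
    [0,0,1],
    [0,0,1],
    [0,0,1],
    [0,0,1],
    [0,0,1],
    [0,0,1],
    [0,0,1],
  ],
)

```text
time_s: 17.25
ee_pos: [0.4275, 0.011, 0.2373]
eef_rot: [[0.109, 0.994, -0.0], [0.994, -0.109, -0.0], [-0.0, -0.0, -1.0]]
wrist_force: [0.3, -0.0, -0.2]
gripper_width: 0.999
gripper_force: 0.0
```

Request:
drive_tool(
  gripper=[87.8,87.8,87.8,87.8,87.8,87.8,87.8,87.8,87.8,87.8],
  delta_pos=[
    [0,0,0],
    [0.8,0,0],
    [0.9,0,0],
    [0.9,0.2,0],
    [0.9,0.5,0],
    [0.8,0.6,0],
    [0,0.9,0],
    [0,0.9,0],
    [0,0.8,0],
    [0,0.4,0],
  ],
  rotation=[
    [0,0,0.54],
    [0,0,0],
    [0,0,0],
    [0,0,0],
    [0,0,0],
    [0,0,0],
    [0,0,0],
    [0,0,0],
    [0,0,0],
    [0,0,0],
  ],
)

```text
time_s: 18.25
ee_pos: [0.6297, 0.1493, 0.2369]
eef_rot: [[0.178, 0.984, 0.001], [0.984, -0.178, -0.0], [-0.0, 0.001, -1.0]]
wrist_force: [-0.3, 0.4, 0.7]
gripper_width: 0.997
gripper_force: 0.0
```

```bash
python3 - <<'E'
from plan import *
s=bot.get_state();plan(.673,.141,.063,79.5,s)
snap('wrist','w4.png')
E
```

```text
pos [0.6297 0.1493 0.2369] yaw 79.74 | turn z units 0.03 | after turn shift units xyz [-0.007  1.102  4.348] F [-0.28  0.42  0.72] w 87.6 t 18.25 tilt [ 0.0005 -0.0001] q6 0.39
```

View pics/w4.png

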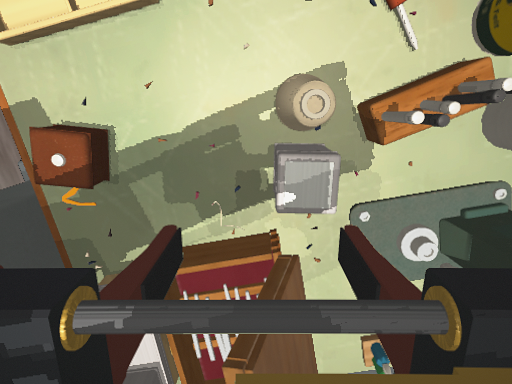

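tin_b's top shows at about (284,151), (341,154), (337,214), (279,211), with the cone at (312,103). The tall green press begins at column 440; I'll check its clearance.

```bash
python3 - <<'E'
from plan import *
s=bot.get_state()
q=[(284,151),(341,154),(337,214),(279,211)]
P=ray('wrist',q,.084,s);d=P[1]-P[0]+P[2]-P[3];print(P.mean(0).round(4),np.degrees(np.arctan2(d[1],d[0])),[np.linalg.norm(P[i]-P[i-1]).round(4) for i in range(4)])
print('plate',ray('wrist',[(350,210),(360,280),(418,243)],.01,s).round(3))
for z in(.02,.1,.15,.2): print(z,'press w',ray('wrist',[(440,222),(442,262)],z,s).round(3).tolist(),'top',ray('top',[(322,98),(333,98)],z).round(3).tolist())
plan(.673,.141,.063,79.5,s)
E
```

```text
[0.6799 0.1423 0.084 ] -13.346700024524234 [np.float64(0.0592), np.float64(0.0532), np.float64(0.0593), np.float64(0.0572)]
plate [[ 0.732  0.079  0.01 ]
 [ 0.735 -0.02   0.01 ]
 [ 0.812  0.02   0.01 ]]
0.02 press w [[0.834, 0.049, 0.02], [0.835, -0.006, 0.02]] top [[0.816, 0.032, 0.02], [0.816, 0.0, 0.02]]
0.1 press w [[0.792, 0.088, 0.1], [0.793, 0.046, 0.1]] top [[0.786, 0.042, 0.1], [0.786, 0.012, 0.1]]
0.15 press w [[0.765, 0.113, 0.15], [0.766, 0.079, 0.15]] top [[0.768, 0.048, 0.15], [0.767, 0.019, 0.15]]
0.2 press w [[0.739, 0.138, 0.2], [0.739, 0.111, 0.2]] top [[0.749, 0.054, 0.2], [0.749, 0.026, 0.2]]
pos [0.631 0.149 0.237] yaw 79.71 | turn z units 0.026 | after turn shift units xyz [-4.000e-03  1.069e+00  4.349e+00] F [ 1.76 -0.88  0.52] w 87.6 t 18.3 tilt [ 0.0017 -0.0001] q6 0.39
```

Request:
drive_tool(
  gripper=[87.8,87.8,87.8,87.8,87.8,87.8,87.8,87.8,87.8,87.8],
  delta_pos=[
    [0,0.5,0],
    [0,0.6,0],
    [0,0,0.4],
    [0,0,0.7],
    [0,0,0.8],
    [0,0,0.8],
    [0,0,0.8],
    [0,0,0.3],
    [0,0,0],
    [0,0,0],
  ],
  rotation=[
    [0,0,0.2],
    [0,0,0],
    [0,0,0],
    [0,0,0],
    [0,0,0],
    [0,0,0],
    [0,0,0],
    [0,0,0],
    [0,0,0],
    [0,0,0],
  ],
)

```text
time_s: 19.3
ee_pos: [0.6707, 0.1415, 0.0862]
eef_rot: [[0.205, 0.979, 0.001], [0.979, -0.205, 0.0], [0.0, 0.001, -1.0]]
wrist_force: [0.1, -0.1, 0.6]
gripper_width: 0.999
gripper_force: 0.0
```

```bash
python3 - <<'E'
from plan import *
plan(.676,.1415,.063,78)
E
```

```text
pos [0.6707 0.1415 0.0862] yaw 78.17 | turn z units 0.021 | after turn shift units xyz [0.028 0.13  0.581] F [ 0.12 -0.14  0.59] w 87.7 t 19.3 tilt [0.0006 0.0002] q6 0.4
```

Request:
drive_tool(
  gripper=[87.8,87.8,87.8,87.8,50,50,50,50,50,50],
  delta_pos=[
    [0,0.1,0],
    [0,0,0.3],
    [0,0,0.25],
    [0,0,0],
    [0,0,0],
    [0,0,0],
    [0,0,0],
    [0,0,0],
    [0,0,0],
    [0,0,0],
  ],
  rotation=[
    [0,0,0],
    [0,0,0],
    [0,0,0],
    [0,0,0],
    [0,0,0],
    [0,0,0],
    [0,0,0],
    [0,0,0],
    [0,0,0],
    [0,0,0],
  ],
)

```text
time_s: 20.3
ee_pos: [0.6747, 0.1404, 0.0638]
eef_rot: [[0.205, 0.979, 0.0], [0.979, -0.205, 0.0], [0.0, 0.0, -1.0]]
wrist_force: [-0.8, -0.2, 1.2]
gripper_width: 0.686
gripper_force: 29.9
```

Request:
drive_tool(
  gripper=[50,50,50,50,50,50,50,50,50,50],
  delta_pos=[
    [0,0,0],
    [0,0,-0.1],
    [0,0,-0.2],
    [0,0,-0.4],
    [0,0,-0.5],
    [0,0,-0.6],
    [0,0,-0.6],
    [0,0,-0.4],
    [0,0,0],
    [0,0,0],
  ],
  rotation=[
    [0,0,0],
    [0,0,0],
    [0,0,0],
    [0,0,0],
    [0,0,0],
    [0,0,0],
    [0,0,0],
    [0,0,0],
    [0,0,0],
    [0,0,0],
  ],
)

```text
time_s: 21.3
ee_pos: [0.6743, 0.1404, 0.1755]
eef_rot: [[0.205, 0.979, -0.0], [0.979, -0.205, -0.0], [-0.0, -0.0, -1.0]]
wrist_force: [-0.4, -0.2, -6.2]
gripper_width: 0.684
gripper_force: 29.9
```

```bash
python3 -c "
from plan import *
a=np.radians(4.6)
for k in(-.04,.04):
  for yaw in(184.6,94.6): plan(.471+k*np.cos(a),.379+k*np.sin(a),.12,yaw)"
```

```text
pos [0.6743 0.1404 0.1755] yaw 78.17 | turn z units -13.304 | after turn shift units xyz [5.587 6.354 1.387] F [-0.4  -0.18 -6.24] w 60.0 t 21.3 tilt [-0. -0.] q6 0.39
pos [0.6743 0.1404 0.1755] yaw 78.17 | turn z units -2.054 | after turn shift units xyz [ 6.354 -5.587  1.387] F [-0.4  -0.18 -6.24] w 60.0 t 21.3 tilt [-0. -0.] q6 0.39
pos [0.6743 0.1404 0.1755] yaw 78.17 | turn z units -13.304 | after turn shift units xyz [3.587 6.354 1.387] F [-0.4  -0.18 -6.24] w 60.0 t 21.3 tilt [-0. -0.] q6 0.39
pos [0.6743 0.1404 0.1755] yaw 78.17 | turn z units -2.054 | after turn shift units xyz [ 6.354 -3.587  1.387] F [-0.4  -0.18 -6.24] w 60.0 t 21.3 tilt [-0. -0.] q6 0.39
```

tin_b is full (−6.2 N), so it goes to the near rack bay.

Request:
drive_tool(
  gripper=[50,50,50,50,50,50,50,50,50,50],
  delta_pos=[
    [0,0,-0.3],
    [0,0,-0.3],
    [0,-0.4,0],
    [0.3,-0.7,0],
    [0.5,-0.7,0],
    [0.7,-0.7,0],
    [0.7,-0.7,0],
    [0.7,-0.6,0],
    [0.7,-0.6,0],
    [0.7,-0.5,0],
  ],
  rotation=[
    [0,0,-0.8],
    [0,0,-0.8],
    [0,0,-0.45],
    [0,0,0],
    [0,0,0],
    [0,0,0],
    [0,0,0],
    [0,0,0],
    [0,0,0],
    [0,0,0],
  ],
)

```text
time_s: 22.3
ee_pos: [0.463, 0.2975, 0.198]
eef_rot: [[-0.08, 0.997, -0.003], [0.997, 0.08, -0.002], [-0.001, -0.003, -1.0]]
wrist_force: [0.1, 0.6, -6.5]
gripper_width: 0.682
gripper_force: 29.9
```

Request:
drive_tool(
  gripper=[50,50,50,50,50,50,50,50,50,50],
  delta_pos=[
    [0.7,-0.3,0],
    [0.6,-0.2,0],
    [0.4,-0.1,0],
    [0.2,0,0],
    [0,0,0.4],
    [0,0,0.3],
    [0,0,0],
    [0,0,0],
    [0,0,0],
    [0,0,0],
  ],
  rotation=[
    [0,0,0],
    [0,0,0],
    [0,0,0],
    [0,0,0],
    [0,0,0],
    [0,0,0],
    [0,0,0],
    [0,0,0],
    [0,0,0],
    [0,0,0],
  ],
)

```text
time_s: 23.3
ee_pos: [0.4359, 0.3711, 0.1721]
eef_rot: [[-0.079, 0.997, 0.001], [0.997, 0.079, 0.001], [0.001, 0.001, -1.0]]
wrist_force: [0.5, -0.7, -6.3]
gripper_width: 0.682
gripper_force: 29.9
```

```bash
python3 - <<'E'
from plan import *
a=np.radians(4.6);k=-.04
s=bot.get_state();plan(.471+k*np.cos(a),.379+k*np.sin(a),.070,94.6,s)
snap('wrist','w5.png')
E
```

```text
pos [0.4359 0.3711 0.1721] yaw 94.54 | turn z units -0.008 | after turn shift units xyz [ 0.127 -0.111  2.552] F [ 0.55 -0.74 -6.34] w 59.9 t 23.3 tilt [0.0008 0.0006] q6 0.61
```

View pics/w5.png

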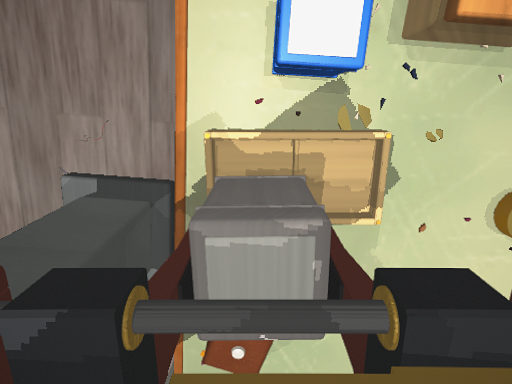

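The picture shows the rack's outer corners at (205,130), (391,132) and (384,223), the divider at (295,140), and the tin upright in the jaws.

```bash
python3 - <<'E'
from plan import *
s=bot.get_state()
P=ray('wrist',[(205,130),(391,132),(384,223)],.024,s);c=(P[0]+P[2])/2;d=P[1]-P[0];print(P.round(4),c,np.linalg.norm(d),np.linalg.norm(P[2]-P[1]),np.degrees(np.arctan2(d[1],d[0])))
a=np.radians(4.6);k=-.04
plan(.471+k*np.cos(a),.378+k*np.sin(a),.070,94.6,s)
E
```

```text
[[0.3839 0.4196 0.024 ]
 [0.5502 0.4311 0.024 ]
 [0.5605 0.3443 0.024 ]] [0.47221685 0.38195455 0.024     ] 0.16668290076403217 0.08737149941696873 3.9361135309115185
pos [0.4359 0.3711 0.1721] yaw 94.55 | turn z units -0.007 | after turn shift units xyz [ 0.101 -0.111  2.552] F [ 0.12 -0.12 -5.43] w 59.8 t 23.35 tilt [0.0008 0.0006] q6 0.61
```

Request:
drive_tool(
  gripper=[50,50,50,50,50,50,50,50,50,50],
  delta_pos=[
    [0.14,-0.09,0],
    [0,0,0.3],
    [0,0,0.6],
    [0,0,0.6],
    [0,0,0.5],
    [0,0,0.2],
    [0,0,0.1],
    [0,0,0.05],
    [0,0,0],
    [0,0,0],
  ],
  rotation=[
    [0,0,0],
    [0,0,0],
    [0,0,0],
    [0,0,0],
    [0,0,0],
    [0,0,0],
    [0,0,0],
    [0,0,0],
    [0,0,0],
    [0,0,0],
  ],
)

```text
time_s: 24.35
ee_pos: [0.4319, 0.3768, 0.0783]
eef_rot: [[-0.08, 0.997, 0.001], [0.997, 0.08, 0.001], [0.001, 0.001, -1.0]]
wrist_force: [0.8, -0.1, -5.5]
gripper_width: 0.682
gripper_force: 29.9
```

```bash
python3 - <<'E'
from plan import *
plan(.4317,.377,.070,94.6)
E
```

```text
pos [0.4319 0.3768 0.0783] yaw 94.57 | turn z units -0.004 | after turn shift units xyz [ 0.005 -0.005  0.207] F [ 0.83 -0.06 -5.46] w 59.9 t 24.35 tilt [0.0012 0.001 ] q6 0.62
```

Request:
drive_tool(
  gripper=[50,50,50,50,50,50,50,87,87,87],
  delta_pos=[
    [0,0,0.08],
    [0,0,0.06],
    [0,0,0.04],
    [0,0,0.03],
    [0,0,0],
    [0,0,0],
    [0,0,0],
    [0,0,0],
    [0,0,0],
    [0,0,0],
  ],
  rotation=[
    [0,0,0],
    [0,0,0],
    [0,0,0],
    [0,0,0],
    [0,0,0],
    [0,0,0],
    [0,0,0],
    [0,0,0],
    [0,0,0],
    [0,0,0],
  ],
)

```text
time_s: 25.35
ee_pos: [0.4319, 0.3768, 0.0693]
eef_rot: [[-0.08, 0.997, 0.001], [0.997, 0.08, 0.001], [0.001, 0.001, -1.0]]
wrist_force: [-1.1, -0.1, 0.4]
gripper_width: 0.917
gripper_force: 0.0
```

Request:
drive_tool(
  gripper=[87,87,87,87,87,87,87,87,87,87],
  delta_pos=[
    [0,0,0],
    [0,0,-0.3],
    [0,0,-0.7],
    [0,0,-0.8],
    [0,0,-0.8],
    [0,0,-0.8],
    [0,0,-0.6],
    [0,0,-0.3],
    [0,0,0],
    [0,0,0],
  ],
  rotation=[
    [0,0,0],
    [0,0,0],
    [0,0,0],
    [0,0,0],
    [0,0,0],
    [0,0,0],
    [0,0,0],
    [0,0,0],
    [0,0,0],
    [0,0,0],
  ],
)

```text
time_s: 26.35
ee_pos: [0.431, 0.3761, 0.2405]
eef_rot: [[-0.08, 0.997, -0.001], [0.997, 0.08, -0.001], [-0.001, -0.001, -1.0]]
wrist_force: [-0.2, -0.1, 0.6]
gripper_width: 0.988
gripper_force: 0.0
```

Request:
drive_tool(
  gripper=[87,87,87,87,87,87,87,87,87,87],
  delta_pos=[
    [0.6,0,0],
    [0.8,0,0],
    [0.8,0,0],
    [0.8,0,0],
    [0.8,0,0],
    [0.4,0,0],
    [0,0,0],
    [0,0,0],
    [0,0,0],
    [0,0,0],
  ],
  rotation=[
    [0,0,0],
    [0,0,0],
    [0,0,0],
    [0,0,0],
    [0,0,0],
    [0,0,0],
    [0,0,0],
    [0,0,0],
    [0,0,0],
    [0,0,0],
  ],
)

```text
time_s: 27.35
ee_pos: [0.4184, 0.5426, 0.2411]
eef_rot: [[-0.078, 0.997, -0.0], [0.997, 0.078, -0.0], [-0.0, -0.0, -1.0]]
wrist_force: [0.6, 0.1, -0.8]
gripper_width: 0.989
gripper_force: 0.0
```

```bash
python3 - <<'E'
from h import *
a=snap('top','t2.png')
cv2.imwrite('pics/t2c.png',cv2.resize(cv2.cvtColor(a,cv2.COLOR_RGB2BGR)[95:275,140:410],None,fx=2.9,fy=2.9,interpolation=2))
E
```

```text
(no output)
```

View pics/t2c.png

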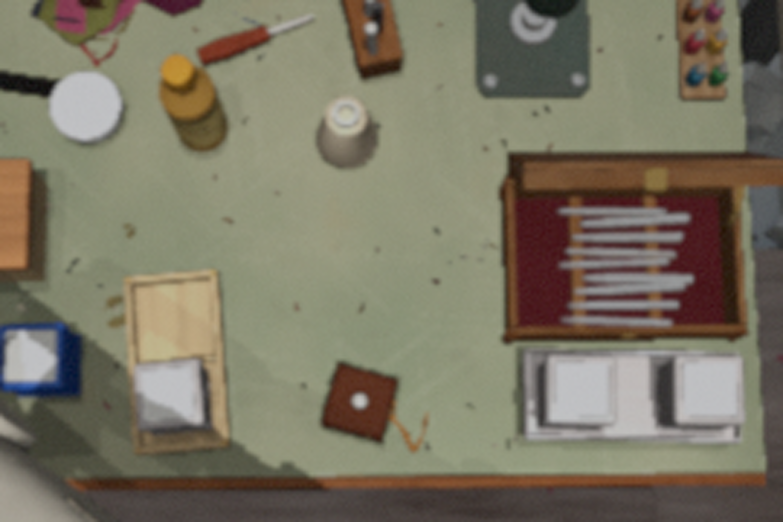

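The tins stand upright: the heavy one in the near bay (170,393), the light ones in the tray (580,388) and (708,388). Weight, cone and bottle have not moved. I'll check numerically that the tin tops are level and inside, then hand in.

```bash
python3 - <<'E'
from h import *
f=lambda x,y:(x/2.9+139.7,y/2.9+94.7)
print(ray('top',[f(580,391),f(709,391)],.134).round(3),ray('top',[f(169,393)],.09).round(3))
print(bot.sign_off())
E
```

```text
[[ 0.426  0.012  0.134]
 [ 0.425 -0.099  0.134]] [[0.432 0.375 0.09 ]]
the job is handed in; nothing more can be done
None
```

The job is handed in: full tin_b stands upright in the near rack bay, and light tins a and c stand upright on the tray floor. The weight, cone and bottle were left standing where they were, and it took about 27 s of the 72 s allowed.

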